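# Ride along with the turning copper socket for raking-light inspection

### The job

Inspect the copper socket on the free-running turntable: set the wheel turning briskly with a push on its wooden knob (about one turn in five to six seconds) and let go, then ride along above the open mouth of the copper socket without touching the wheel, the closed or open fingertips 3 to 7 cm above the mouth and straight over it to within about 1.5 cm, for five unbroken seconds while it keeps turning on its own. Then bring the wheel gently to rest (it would coast far too long by itself) and leave it standing still, untouched; leave everything else on the bench alone.

Things in the scene. Friction and masses are not known exactly. Their poses are not given: they have to be found in the camera images.
- stand: grey turntable pedestal fixed to the bench, foot 170 mm across; origin: centre of its underside, the wheel's upright axis passes through it. It carries a blue-painted steel wheel: disc 270 mm across, 18 mm thick, upper face 100 mm above the bench. Copper hub and leaves on it reach at most 40 mm above the disc
- wheel (a joint): wheel angle about the upright axis, rad, counter-clockwise from above positive, no stop; knob bearing in the stand's frame = this angle, socket bearing = angle + 2.40. Wheel with load about 2.6 kg, inertia nominally 0.022 kg m2 (true 0.7 to 1.4 times); bearing drag 0.0006 N m s/rad + 0.0003 N m: it coasts well over 20 s, slowing little by little
- knob_top (a point): centre of the top of the turned wooden knob upright on the wheel, 110 mm from the axis: head 28 mm across, waist 18 mm, 55 mm tall above the disc, top 155 mm above the bench. Nothing else on the wheel lies farther than 90 mm from the axis within 0.8 rad of the knob
- socket_top (a point): centre of the open mouth of the copper socket, a plain upright tube 36 mm across, 40 mm tall, 4 mm wall, fixed on the wheel 95 mm from the axis; its mouth is 140 mm above the bench. z is up
- bowl: loose open steel bowl, rim 150 mm across, 70 mm high, a bystander to be left alone; origin at the centre of its underside
- mug: loose white mug, 76 mm across, 80 mm high, a bystander to be left alone; origin at the centre of its underside
- jar: loose closed jar, 60 mm across, 75 mm high, a bystander to be left alone; origin at the centre of its underside
- hammer: loose hammer lying flat, a bystander to be left alone; origin at the centre of its underside
- wrench: loose wrench lying flat, a bystander to be left alone; origin at the centre of its underside
- brush: loose brush lying flat, a bystander to be left alone; origin at the centre of its underside
- collar: loose copper collar, 64 mm across, 25 mm high, a bystander to be left alone; origin at the centre of its underside

How it is judged:
On the way, in this order (a step that is already met when the one before it is completed fails the run):
1. the wheel turns on its own at more than 0.6 rad/s, untouched ((velocity of joint wheel above 0.6 rad/s or velocity of joint wheel below -0.6 rad/s) and contact force between each of the arm, the fingers and stand below 0.1 N), for 0.2 s.
2. the tool rides over the socket for five seconds: TCP within 20 mm sideways of the centre of its mouth and 30 to 110 mm above it, wheel untouched and turning at more than 0.35 rad/s (horizontal distance between the grasp point and socket_top below 0.02 m and z of the grasp point in the frame of socket_top between 0.03 and 0.11 m and (velocity of joint wheel above 0.35 rad/s or velocity of joint wheel below -0.35 rad/s) and contact force between each of the arm, the fingers and stand below 0.1 N), for 5 s.
3. the wheel stands still (velocity of joint wheel between -0.06 and 0.06 rad/s), for 0.3 s.
At the end, for the whole second after the job is handed in: the wheel stands still (slower than 0.06 rad/s), untouched, and every bystander is within 30 mm of where it stood (all of step 3 and distance of stand from where it was at the start of the episode below 0.005 m and distance of each of bowl, mug, jar, hammer, wrench, brush, collar from where it was at the start of the episode below 0.03 m).
It fails at once if the wheel is spun faster than 2.5 rad/s (velocity of joint wheel above 2.5 rad/s or velocity of joint wheel below -2.5 rad/s).
It fails at once if the turntable is struck or pressed with more than 25 N (contact force between any of the arm, the fingers and stand above 25 N).
It fails at once if a bystander is shifted by more than 30 mm (distance of any of bowl, mug, jar, hammer, wrench, brush, collar from where it was at the start of the episode above 0.03 m).
It also fails if it takes over 64 s, if anything falls off the work surface, if the arm or the gripper's body presses on something with over 40 N, if the wrist force passes 120 N, or if a joint passes its speed limit or range.

### The arm

A 7-joint arm with a two-finger parallel gripper is mounted at the origin on the work surface. World frame = base frame: x ahead of the robot, y to its left, z up, the work surface at z = 0. Lengths are in m, angles in rad, forces in N, time in s.
With the tool pointing down it reaches from about 0.425 to 0.8 m from the base axis. Payload 8.3 kg.
Tool frame: the origin (TCP) lies between the finger pads, 19 mm behind the fingertips; this is the grasp point; z points along the fingers, y is the line along which they close (so a half turn about z gives the same grasp; the last joint's range is limited). The gripper opens to 85 mm and grips with 20 to 120 N. Pads are 22 mm wide; open, the fingers measure 114 mm over their backs; the gripper's body (76 mm by 85 mm) begins 54 mm behind the grasp point. The pads swing forward as they close: fully open they stand 13 mm farther back than shut.
Start: joints at [-1.299, 0.383, 0.016, 1.37, -0.006, 1.388, -0.046], TCP at [0.205, 0.59, 0.25] pointing down, gripper open.
Joint ranges: [-2.95, 2.95], [-0.25, 2.06], [-1.52, 1.56], [0.18, 2.33], [-1.44, 4.58], [0.02, 2.06], [-3.01, 3.01]. Speed limits (rad/s): [2.39, 2.39, 3.01, 3.01, 3.14, 3.14, 3.14].

### API

Orientations are given as a 3x3 rotation matrix whose columns are the frame's x, y, z axes.
In Python, from station import * gives the robot as it stands.
- The arm moves only by the tool send_rows, never from a script. Its argument "series" is a list of rows, each a list of 4 numbers: the shift along the tool's x, y, z in mm, then the turn about the tool's z in rad. In form: [[x, y, z, twist], ...]. A call has 1 to 10 rows; each row shifts and turns the commanded pose from where the row before left it, along the tool's axes as they then stand; what a row does not reach is not made up. A row lasts 1/10 s, in which the tool goes at most 50 mm and 8.59 degrees, less where a joint would pass 70% of its speed; a pose out of reach is approached as far as the arm can. A call is refused whole if a number of a shift passes 50 or a number of a turn 0.15, either way. A call with a gripper value outside its range is refused whole. "grip" is the finger opening in mm, from 0 to 85.4, set as the call begins (left out, the last holds). The fingers move at their own pace and stop on an object; the grip force is fixed at half the most. Time passes only in rows, so rows that do not move let the fingers close. It gives the time, the measured TCP pose, the force, the opening and the grip force at its end, in the units of the state.
- observe(): the state, without advancing time (a new reading comes with each control period).
- grab_frame(name): name is "scene" or "side" or "wrist"; returns the picture (480x640x3 uint8, red, green, blue); there is no depth.
- camera_model(name): a dict with "mtx" (3x3 intrinsics, pixels), "dist_coeffs" ([k1, k2, p1, p2, k3] as OpenCV has them; the pictures are not rectified), "rvec" (rotation vector, rad) and "tvec" (3), from world to camera coordinates, as OpenCV has them. Camera axes: x right, y down, z forward; pixel columns grow to the right and rows downward; lengths in m; the calibration is good to about 2 mm. A picture is of the moment at which its call begins: read the wrist's pose just before it. camera_model takes no time and is no camera call; for the wrist camera it gives the pose at the moment of the call.
- sign_off(): hands the job in; it is judged then, once.
The state is a dict: "t": time; "joint_positions": joint angles; "qvel": joint speeds; "joint_efforts": joint torques, N m; "position": TCP position; "ee_rot": TCP orientation; "ft_force": force on the tool from outside, world axes, zero at the start; "ft_torque": the same for the moment, N m; "finger_gap": finger opening in m; "grip_force": force on a finger pad.
Only numpy, scipy, OpenCV 4.12 (cv2) and the standard library are available. Lean on these libraries where they do the work, as an engineer would, in place of code of your own. Each camera call takes 0.05 s, during which the arm holds its last target. There are 200 camera calls.

## Working session

There is one attempt and no reset: what is moved stays moved. The work goes in short steps, Python scripts to look and compute and a tool call to move; the robot and the scene stay as the last step left them, time stands still between calls to the robot, and variables do not carry over. Pictures are saved under pics/ and viewed, at most 10 in all, crops included, and the job is handed in when it is done.

Besides the shell and the picture viewer there is one more tool, called after "Request:" as name(argument=value, ...) on one line, values as JSON. send_rows: Moves the arm, as the interface text tells. Its arguments: {"type":"object","properties":{"series":{"type":"array","items":{"type":"array","items":{"type":"number"}}},"grip":{"type":"number"}},"required":["series"]}

```bash
mkdir -p pics; ls
python3 - <<'E'
from station import *
import cv2
s=observe();print(s)
for n in("scene","side"):
    im=grab_frame(n);cv2.imwrite(f"pics/{n}0.png",im[:,:,::-1]);print(n,camera_model(n))
E
```

```text
pics
{'t': 0.0, 'joint_positions': array([-1.29889776,  0.38425206,  0.01635954,  1.37116975, -0.00633525,
        1.38817335, -0.04646536]), 'qvel': array([ 0.00145545, -0.00058689, -0.00123788,  0.00091673,  0.00042525,
       -0.00195167,  0.0001876 ]), 'joint_efforts': array([-2.13827650e-05, -6.27591276e+01,  8.44403151e-01, -3.71823049e+01,
        1.66099792e-02,  1.41642053e-02, -4.88823019e-06]), 'position': array([0.20515569, 0.58987769, 0.24896296]), 'ee_rot': array([[-9.44511089e-01,  3.28478896e-01, -6.46312748e-04],
       [ 3.28479531e-01,  9.44509287e-01, -1.84487958e-03],
       [ 4.44438481e-06, -1.95480973e-03, -9.99998089e-01]]), 'ft_force': array([0.00913659, 0.37048431, 0.48212537]), 'ft_torque': array([-0.00185603,  0.00503835, -0.02566878]), 'grip_force': 0.0, 'finger_gap': 0.08542988633644819}
scene {'mtx': array([[530.53284335,   0.        , 315.32420505],
       [  0.        , 530.53284335, 239.63433611],
       [  0.        ,   0.        ,   1.        ]]), 'dist_coeffs': array([-0.06006938,  0.        ,  0.        ,  0.        ,  0.        ]), 'rvec': array([ 0.6330262 ,  2.5003242 , -1.31626235]), 'tvec': array([ 0.44436389, -0.04831293,  1.82169627])}
side {'mtx': array([[570.87019406,   0.        , 326.45272403],
       [  0.        , 570.87019406, 246.84824796],
       [  0.        ,   0.        ,   1.        ]]), 'dist_coeffs': array([0.02679591, 0.        , 0.        , 0.        , 0.        ]), 'rvec': array([ 0.57508705, -2.72389985,  1.09680278]), 'tvec': array([0.51447526, 0.23494298, 1.25423814])}
```

View pics/scene0.png

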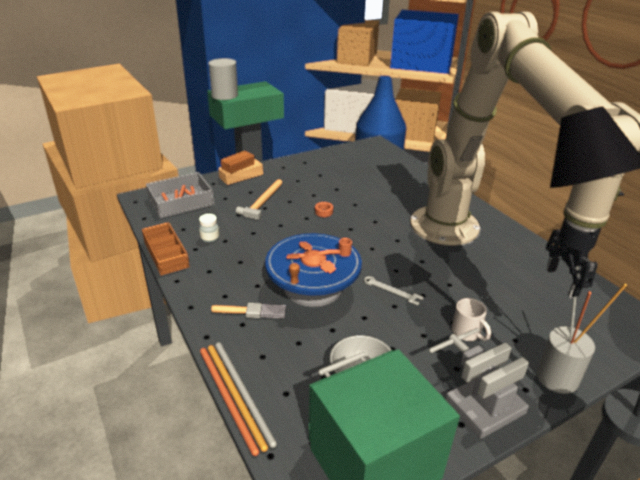

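View pics/side0.png

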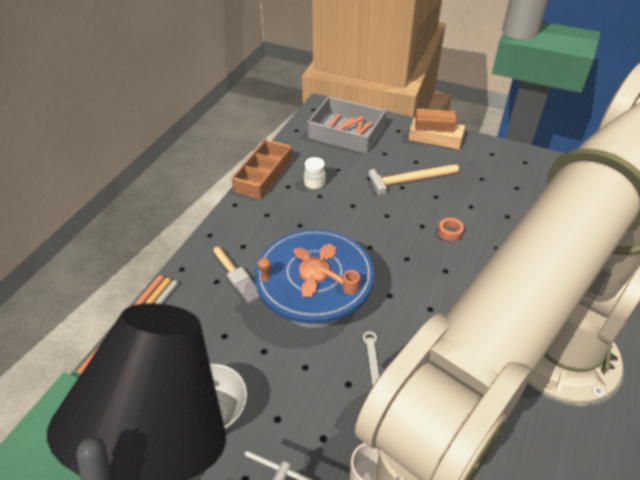

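The scene view shows the wheel at about (313,263), the knob near (294,268) and the socket at (345,243). In the side view the knob is at (264,263) and the socket at (352,276). Next I fit the disc and enlarge the crops.

```bash
cat > h.py <<'E'
import numpy as np,cv2
from station import *
from scipy.optimize import least_squares,minimize
def proj(cm,P):return cv2.projectPoints(np.float64(P).reshape(-1,1,3),cm["rvec"],cm["tvec"],cm["mtx"],cm["dist_coeffs"])[0][:,0]
def ray(cm,px,z):
    u=cv2.undistortPoints(np.float64([[px]]),cm["mtx"],cm["dist_coeffs"])[0,0]
    R=cv2.Rodrigues(cm["rvec"])[0];c=-R.T@cm["tvec"];d=R.T@np.r_[u,1];return c+d*(z-c[2])/d[2]
E
python3 - <<'E'
from h import *
cms={n:camera_model(n) for n in("scene","side")}
roi={"scene":(250,220,120,90),"side":(240,215,150,120)}
a=np.linspace(0,2*np.pi,90)
masks={};crops=[]
for n in cms:
    im=cv2.imread(f"pics/{n}0.png");x,y,w,h=roi[n]
    b=im.astype(int);m=((b[...,0]>b[...,2]+35)&(b[...,0]>70)).astype(np.uint8)
    k=np.zeros_like(m);k[y:y+h,x:x+w]=m[y:y+h,x:x+w]
    hull=cv2.convexHull(np.argwhere(k)[:,::-1].astype(np.int32));M=np.zeros_like(m);cv2.fillConvexPoly(M,hull,1);masks[n]=M
    crops.append(cv2.resize(im[y:y+h,x:x+w],(w*4,h*4),interpolation=cv2.INTER_CUBIC))
def cost(p,only=None):
    c=0
    for n in cms:
        if only and n!=only: continue
        P=[[p[0]+.135*np.cos(t),p[1]+.135*np.sin(t),z] for z in(.1,.082) for t in a]
        q=cv2.convexHull(proj(cms[n],P).astype(np.float32)); M=np.zeros_like(masks[n],np.uint8)
        cv2.fillConvexPoly(M,np.round(q*16).astype(np.int32),1,shift=4); c+=np.sum(M!=masks[n])
    return c
x0=ray(cms["scene"],(313,263),.1)[:2]
for o in(None,"scene","side"):
    r=minimize(cost,x0,args=(o,),method="Nelder-Mead",options=dict(initial_simplex=[x0,x0+[.01,0],x0+[0,.01]]));print(o,r.x,r.fun)
for n in masks:print(n,masks[n].sum())
C=np.zeros((480,480+0+600-480+0,3),np.uint8)
cv2.imwrite("pics/c0.png",crops[0]);cv2.imwrite("pics/c1.png",crops[1])
E
```

```text
None [0.55880911 0.07623214] 421.0
scene [0.55864823 0.07623134] 154.0
side [0.56022855 0.07577919] 247.0
scene 4828
side 8971
```

View pics/c0.png

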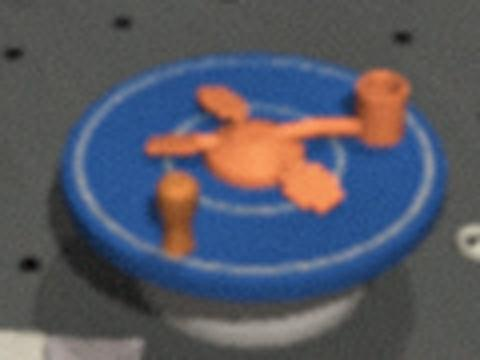

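View pics/c1.png

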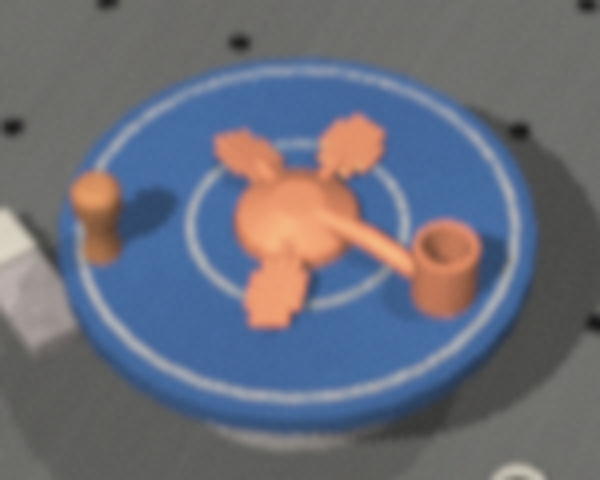

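Run:
```python
from h import *
C=np.array([.559,.0762])
for n,k,s in(("scene",(294.5,266),(345.7,240.5)),("side",(264.2,261.2),(351.8,275.8))):
    cm=camera_model(n)
    K=ray(cm,k,.150)[:2]-C;S=ray(cm,s,.14)[:2]-C
    for v in(K,S):print(n,v+C,np.hypot(*v),np.arctan2(v[1],v[0]))
    print("mouth ctr", S+C)
s=observe();print(s["t"])
```

```text
scene [0.64954832 0.14192109] 0.11188502816737593 0.62784045179747
scene [0.46268886 0.09140457] 0.09750391840911761 2.985015599506899
mouth ctr [0.46268886 0.09140457]
side [0.6497273  0.13748479] 0.10948638316602148 0.5940817269052693
side [0.46341239 0.0909623 ] 0.09672082119419255 2.9883658543796803
mouth ctr [0.46341239 0.0909623 ]
0.1
```

Knob bearing is about 0.60 rad and socket about 2.99, consistent with the 2.40 offset, and the axis is at (0.559, 0.076). First I turn the tool to world-aligned axes and close the gripper.

Request:
send_rows(series=[[0,0,0,-0.112],[0,0,0,-0.112],[0,0,0,-0.112]], grip=0)

```text
t: 0.4
position: [0.2052, 0.59, 0.2494]
ee_rot: [[-1.0, -0.006, -0.0], [-0.006, 1.0, -0.001], [0.0, -0.001, -1.0]]
ft_force: [0.7, -0.3, 0.0]
finger_gap: 0.0437
grip_force: 0.0
```

```bash
python3 -c "
from station import *
s=observe();print(s['t'],s['position'],s['ee_rot'],s['joint_positions'],s['finger_gap'])"
```

```text
0.4 [0.20519124 0.59003383 0.24936746] [[-9.99982443e-01 -5.91197513e-03 -4.03511126e-04]
 [-5.91149887e-03  9.99981841e-01 -1.17146474e-03]
 [ 4.10429469e-04 -1.16905881e-03 -9.99999232e-01]] [-1.26057076  0.38512524 -0.03664875  1.36868356  0.0139255   1.3892721
  0.27963981] 0.04369359916352777
```

Request:
send_rows(series=[[-16,-14,0,0],[-32,-28,0,0],[-32,-28,0,0],[-32,-28,0,0],[-32,-28,0,0],[-32,-28,0,0],[-32,-28,0,0],[-32,-28,0,0],[-32,-28,0,0],[-32,-28,0,0]])

```text
t: 1.4
position: [0.5105, 0.3233, 0.2496]
ee_rot: [[-1.0, -0.001, -0.001], [-0.001, 1.0, -0.0], [0.001, -0.0, -1.0]]
ft_force: [0.2, -0.2, -0.4]
finger_gap: 0.0004
grip_force: 0.0
```

Request:
send_rows(series=[[-32,-28,0,0],[-32,-28,0,0],[-32,-28,0,0],[-30,-25,0,0],[-15,-13,0,0],[0,0,0,0],[0,0,0,0]])

```text
t: 2.1
position: [0.6505, 0.2029, 0.2492]
ee_rot: [[-1.0, -0.001, -0.001], [-0.001, 1.0, -0.0], [0.001, -0.0, -1.0]]
ft_force: [-1.5, 0.9, -0.1]
finger_gap: 0.0001
grip_force: 0.0
```

Request:
send_rows(series=[[0,0,25,0],[0,0,35,0],[0,0,30,0],[0,0,15,0],[0,-5,4,0],[0,0,0,0]])

```text
t: 2.7
position: [0.6508, 0.1975, 0.1416]
ee_rot: [[-1.0, -0.001, 0.0], [-0.001, 1.0, -0.0], [-0.0, -0.0, -1.0]]
ft_force: [0.5, -0.4, 1.3]
finger_gap: -0.0001
grip_force: 0.0
```

Run:
```python
from h import *
s=observe();print(s['t'],s['position'],s['ft_force'])
A=[]
for n,(x,y) in(("scene",(235,190)),("side",(220,190))):
    im=grab_frame(n)[:,:,::-1];cm=camera_model(n)
    A.append(cv2.resize(im[y:y+140,x:x+100],(400,560),interpolation=cv2.INTER_CUBIC))
cv2.imwrite("pics/p1.png",np.hstack(A))
```

```text
2.7 [0.65082571 0.19745252 0.14155619] [ 0.51941706 -0.39543726  1.25355144]
```

View pics/p1.png

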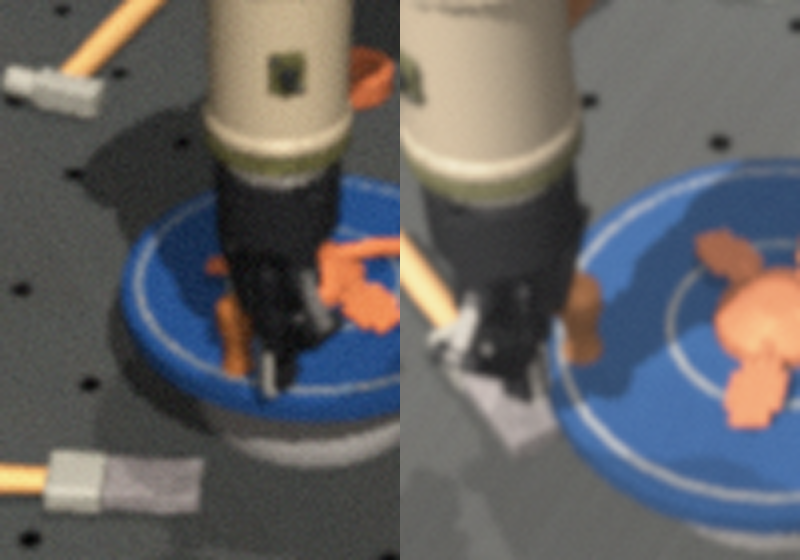

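Request:
send_rows(series=[[0,-10,0,0],[0,-8,0,0],[0,-4,0,0],[0,-3,0,0],[0,-3,0,0],[-2.2,-3.3,0,0],[-2.8,-4.7,0,0],[-3.2,-6.2,0,0],[-3.4,-7.8,0,0],[-3.2,-9.5,0,0]])

```text
t: 3.8
position: [0.666, 0.1377, 0.1408]
ee_rot: [[-1.0, -0.001, -0.0], [-0.001, 1.0, -0.0], [0.0, -0.0, -1.0]]
ft_force: [0.5, 0.6, -0.2]
finger_gap: -0.0003
grip_force: 0.0
```

Request:
send_rows(series=[[-2.6,-11.2,0,0],[-1.5,-13,0,0],[0,-13,0,0],[0,-4,0,0],[0,3,-15,0],[0,0,-35,0],[0,0,-30,0]])

```text
t: 4.5
position: [0.6696, 0.1017, 0.2233]
ee_rot: [[-1.0, -0.003, 0.0], [-0.003, 1.0, 0.001], [-0.0, 0.001, -1.0]]
ft_force: [0.7, -0.2, 0.2]
finger_gap: 0.0002
grip_force: 0.0
```

Run:
```python
from h import *
A=[]
for i in range(6):
    n=("scene","side")[i%2]
    s=observe();im=grab_frame(n)[:,:,::-1];cv2.imwrite(f"pics/f{i}.png",im);print(i,n,s['t'],s['position'])
    x,y,w,h={"scene":(250,210,120,90),"side":(240,210,150,112)}[n]
    A.append(cv2.resize(im[y:y+h,x:x+w],(400,300),interpolation=cv2.INTER_CUBIC))
cv2.imwrite("pics/p2.png",np.vstack([np.hstack(A[:2]),np.hstack(A[-2:])]))
```

```text
0 scene 4.5 [0.6695919  0.10166185 0.22326611]
1 side 4.55 [0.67176097 0.10182072 0.22990176]
2 scene 4.6 [0.67205904 0.10174433 0.2281134 ]
3 side 4.65 [0.67120388 0.10161659 0.22535997]
4 scene 4.7 [0.67029602 0.10139079 0.22305565]
5 side 4.75 [0.66964591 0.10123935 0.22141445]
```

View pics/p2.png

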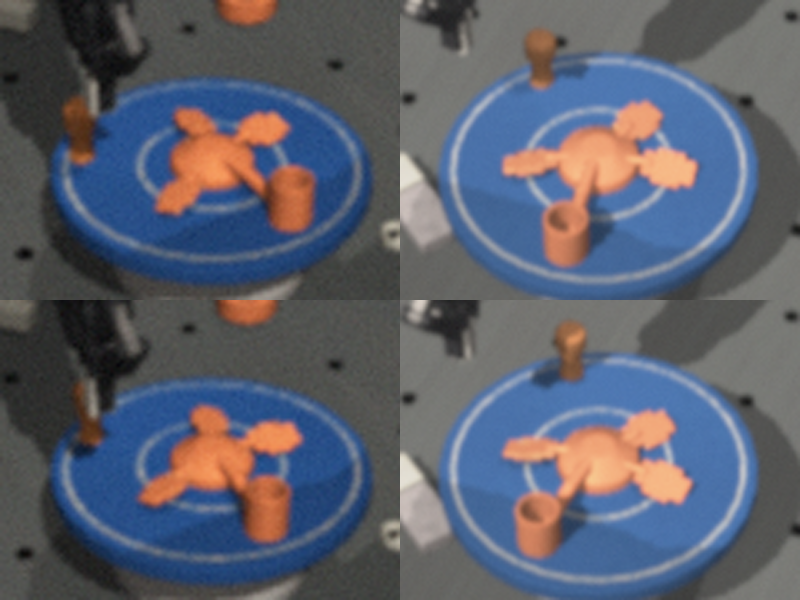

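Wheel is turning clockwise. Socket mouth: (338,263) then (330,267) in scene, (302,291) then (292,287) in side. Now I fit the wheel angle by projecting a tube and knob model.

```bash
cat >> h.py <<'E'
C=np.array([.559,.0762])
def cyl(b,r,rad,z0,z1):
    c=C+r*np.array([np.cos(b),np.sin(b)]);a=np.linspace(0,2*np.pi,24)
    return [[c[0]+rad*np.cos(t),c[1]+rad*np.sin(t),z] for z in(z0,z1) for t in a]
def angle(im,cm,th0=None,w=.5):
    "wheel angle (knob bearing) by silhouette match on an orange mask; im is BGR"
    b=im.astype(int);o=((b[...,2]>b[...,0]+30)&(b[...,2]>60)).astype(np.float32)
    def f(th):
        s=0
        for P,Q in((cyl(th+2.4,.095,.018,.1,.14),cyl(th+2.4,.095,.026,.1,.148)),(cyl(th,.11,.011,.1,.155),cyl(th,.11,.019,.1,.163))):
            M=[]
            for X in(P,Q):
                m=np.zeros(o.shape,np.uint8);cv2.fillConvexPoly(m,np.round(cv2.convexHull(proj(cm,X).astype(np.float32))*16).astype(np.int32),1,shift=4);M.append(m)
            i=M[0]>0;r=(M[1]>0)&~i;s+=o[i].mean()-.7*o[r].mean()
        return s
    g=np.arange(-np.pi,np.pi,.04) if th0 is None else th0+np.arange(-w,w,.04)
    v=[f(t) for t in g];c=g[int(np.argmax(v))];h=c+np.arange(-.08,.081,.01);v=np.array([f(t) for t in h])
    wt=np.clip(v-v.max()+.15,0,None);return float((h*wt).sum()/wt.sum()),float(v.max())
E
python3 - <<'E'
from h import *
for n,p in(("scene",(337.9,263.4)),("side",(302.2,291)),("scene",(330.1,267)),("side",(291.7,287))):
    v=ray(camera_model(n),p,.14)[:2]-C;print("man",np.arctan2(v[1],v[0])-2.4,np.hypot(*v))
print(angle(cv2.imread("pics/scene0.png"),camera_model("scene")),angle(cv2.imread("pics/side0.png"),camera_model("side")))
for i in range(6):
    n=("scene","side")[i%2];print(4.5+.05*i,n,angle(cv2.imread(f"pics/f{i}.png"),camera_model(n)))
E
```

```text
man -0.6078728970922633 0.09953069497599046
man -0.6583063342192621 0.09725375842583436
man -0.8715009031731249 0.10116629147276494
man -0.9163090309091277 0.09535446704297924
(0.605180280811172, 1.5726850032806396) (0.5932346637268688, 1.5710458755493164)
4.5 scene (-0.5864195261385727, 1.5236669778823853)
4.55 side (-0.668265796900019, 1.5471405982971191)
4.6 scene (-0.7243871463219194, 1.3519608974456787)
4.65 side (-0.7939410648650883, 1.5688532590866089)
4.7 scene (-0.8524218252174749, 1.1623196601867676)
4.75 side (-0.9201218081236853, 1.5739960670471191)
```

Request:
send_rows(series=[[9,-3,5,0],[9,-3,6,0]])

```text
t: 5.0
position: [0.6511, 0.0945, 0.2086]
ee_rot: [[-1.0, -0.002, -0.002], [-0.002, 1.0, -0.0], [0.002, -0.0, -1.0]]
ft_force: [-0.9, -0.0, -0.4]
finger_gap: 0.0001
grip_force: 0.0
```

```bash
cat > plan.py <<'E'
from h import *
def see(k,tag):
    import json
    L=json.load(open("log.json")) if tag!="a" else [[4.55,-.668],[4.65,-.794],[4.75,-.920]]
    w0,a0=-1.27,.05
    for i,n in enumerate(k):
        s=observe();im=grab_frame(n)[:,:,::-1];cv2.imwrite(f"pics/{tag}{i}.png",im)
        pr=fit(L)(s['t']);th,v=angle(np.ascontiguousarray(im),camera_model(n),pr,.3)
        print(n,s['t'],"th",round(th,3),"pred",round(float(pr),3),"score",round(v,2))
        if v>1.0:L.append([s['t'],th])
    json.dump(L,open("log.json","w"));return fit(L)
def fit(L):
    # theta = th0 + w*(tau) with known drag form: dw/dt=-(.0006 w -.0003)/I  ; w<0
    L=np.array(L);t=L[:,0];z=t[0];I=.022
    def model(p,tt):
        tau=np.asarray(tt)-z;k=.0006/I;c=.0003/.0006;w=p[1];return p[0]+(w-c)*(1-np.exp(-k*tau))/k+c*tau
    r=least_squares(lambda p:model(p,t)-L[:,1],[L[0,1],-1.27])
    f=lambda tt:model(r.x,tt);f.w=r.x[1];return f
E
python3 - <<'E'
from plan import *
f=see(("side","scene"),"a");s=observe();t=s['t'];p=s['position'];print(t,p,"w",f.w,"now w",(f(t+.1)-f(t))*10,"bearing",f(t)+2.4)
# tool stands at .2, start when socket .2+.38
ts=t+.05*np.arange(80);b=f(ts)+2.4;t0=ts[np.argmin(abs(b-.58))];print("start",t0)
w=-1.24;q=p[:2].copy();out=[]
for k in range(1,21):
    tt=t+.1*k;u=tt-t0;sb=f(tt)+2.4
    bt=.2 if u<0 else (.2+w*u*u/1.2 if u<.6 else sb)
    d=C+.095*np.array([np.cos(bt),np.sin(bt)]);e=np.round((d-q)*1000*2)/2;q=q+e/1000;out.append([-e[0],e[1],0,0])
    print(round(tt,2),round(bt,2),round(float(sb),2),out[-1])
E
```

```text
side 5.0 th -1.234 pred -1.232 score 1.62
scene 5.05 th -1.295 pred -1.296 score 0.69
5.1 [0.65019766 0.09394155 0.20807683] w -1.269481315498498 now w -1.240762325010445 bearing 1.0415053970144517
start 5.449999999999999
5.2 0.2 0.92 [np.float64(-2.0), np.float64(1.0), 0, 0]
5.3 0.2 0.79 [np.float64(0.0), np.float64(0.0), 0, 0]
5.4 0.2 0.67 [np.float64(0.0), np.float64(0.0), 0, 0]
5.5 0.2 0.55 [np.float64(0.0), np.float64(-0.0), 0, 0]
5.6 0.18 0.43 [np.float64(-0.5), np.float64(-2.0), 0, 0]
5.7 0.14 0.3 [np.float64(-0.5), np.float64(-4.0), 0, 0]
5.8 0.07 0.18 [np.float64(-0.5), np.float64(-6.0), 0, 0]
5.9 -0.01 0.06 [np.float64(-0.5), np.float64(-7.5), 0, 0]
6.0 -0.11 -0.06 [np.float64(1.0), np.float64(-10.0), 0, 0]
6.1 -0.18 -0.18 [np.float64(0.5), np.float64(-6.0), 0, 0]
6.2 -0.3 -0.3 [np.float64(3.0), np.float64(-11.0), 0, 0]
6.3 -0.42 -0.42 [np.float64(4.0), np.float64(-10.5), 0, 0]
6.4 -0.53 -0.53 [np.float64(5.0), np.float64(-10.0), 0, 0]
6.5 -0.65 -0.65 [np.float64(6.0), np.float64(-9.5), 0, 0]
6.6 -0.77 -0.77 [np.float64(7.5), np.float64(-8.5), 0, 0]
6.7 -0.89 -0.89 [np.float64(8.0), np.float64(-7.5), 0, 0]
6.8 -1.0 -1.0 [np.float64(9.0), np.float64(-6.5), 0, 0]
6.9 -1.12 -1.12 [np.float64(10.0), np.float64(-5.5), 0, 0]
7.0 -1.24 -1.24 [np.float64(10.0), np.float64(-4.0), 0, 0]
7.1 -1.35 -1.35 [np.float64(10.5), np.float64(-3.0), 0, 0]
```

Request:
send_rows(series=[[0,1,0,0],[0,0,0,0],[0,0,0,0],[0,0,0,0],[-0.5,-2,0,0],[-0.5,-4,0,0],[-0.5,-6,0,0],[-0.5,-8,0,0],[1,-9,0,0],[1,-7.5,0,0]])

```text
t: 6.1
position: [0.6518, 0.0571, 0.21]
ee_rot: [[-1.0, -0.0, -0.0], [-0.0, 1.0, -0.0], [0.0, -0.0, -1.0]]
ft_force: [-1.3, -0.2, -0.1]
finger_gap: -0.0001
grip_force: 0.0
```

Request:
send_rows(series=[[3,-11,0,0],[4,-10.5,0,0],[5,-10,0,0],[6,-9.5,0,0],[7.5,-8.5,0,0],[8,-7.5,0,0],[9,-6.5,0,0],[10,-5.5,0,0],[10,-4,0,0],[10.5,-3,0,0]])

```text
t: 7.1
position: [0.578, -0.0177, 0.21]
ee_rot: [[-1.0, -0.001, -0.0], [-0.001, 1.0, 0.0], [0.0, 0.0, -1.0]]
ft_force: [-0.7, 0.8, 0.6]
finger_gap: -0.0001
grip_force: 0.0
```

```bash
cat > ride.py <<'E'
from plan import *
import sys
k=sys.argv[2].split(",");N=int(sys.argv[3])
s=observe();print("measured",s['t'],s['position'],s['ft_force'])
import json;L=json.load(open("log.json"));g=fit(L)
def tgt(f,t):b=f(t)+2.4;return C+.095*np.array([np.cos(b),np.sin(b)])
print("err mm before",(s['position'][:2]-tgt(g,s['t']))*1000)
f=see(k,sys.argv[1]);s=observe();t=s['t'];q=s['position'][:2].copy()
print("now",t,s['position'],"w",(f(t+.1)-f(t))*10)
rows=[]
for i in range(1,N+1):
    e=np.round((tgt(f,t+.1*i)-q)*2000)/2;q=q+e/1000;rows.append([float(-e[0]),float(e[1]),0,0])
for i in range(0,N,10):print(rows[i:i+10])
E
python3 ride.py b side,scene 20
```

```text
measured 7.1 [ 0.57804861 -0.01766448  0.21001954] [-0.72998706  0.81328656  0.56956355]
err mm before [-1.62777574 -1.14184624]
side 7.1 th -3.724 pred -3.751 score 1.69
scene 7.15 th -3.786 pred -3.781 score 1.67
now 7.2 [ 0.57776084 -0.01788367  0.2103013 ] w -1.1338425088910054
[[17.0, -1.0, 0, 0], [11.0, 0.5, 0, 0], [10.5, 1.5, 0, 0], [10.0, 3.0, 0, 0], [10.0, 4.0, 0, 0], [9.5, 5.0, 0, 0], [8.5, 5.5, 0, 0], [8.0, 7.0, 0, 0], [7.0, 7.5, 0, 0], [6.5, 8.5, 0, 0]]
[[5.0, 9.0, 0, 0], [4.5, 9.5, 0, 0], [3.0, 9.5, 0, 0], [2.0, 10.0, 0, 0], [1.0, 10.0, 0, 0], [0.0, 10.5, 0, 0], [-1.0, 10.0, 0, 0], [-2.5, 9.5, 0, 0], [-3.0, 9.5, 0, 0], [-4.0, 9.0, 0, 0]]
```

Request:
send_rows(series=[[15,-1,0,0],[13,0.5,0,0],[10.5,1.5,0,0],[10,3,0,0],[10,4,0,0],[9.5,5,0,0],[8.5,5.5,0,0],[8,7,0,0],[7,7.5,0,0],[6.5,8.5,0,0]])

```text
t: 8.2
position: [0.4804, 0.0247, 0.21]
ee_rot: [[-1.0, -0.001, 0.0], [-0.001, 1.0, 0.0], [-0.0, 0.0, -1.0]]
ft_force: [0.7, -0.2, 0.1]
finger_gap: -0.0
grip_force: 0.0
```

Request:
send_rows(series=[[5,9,0,0],[4.5,9.5,0,0],[3,9.5,0,0],[2,10,0,0],[1,10,0,0],[0,10.5,0,0],[-1,10,0,0],[-2.5,9.5,0,0],[-3,9.5,0,0],[-4,9,0,0]])

```text
t: 9.2
position: [0.4761, 0.1213, 0.2099]
ee_rot: [[-1.0, -0.001, -0.0], [-0.001, 1.0, -0.0], [0.0, -0.0, -1.0]]
ft_force: [0.2, 0.6, 0.4]
finger_gap: -0.0
grip_force: 0.0
```

```bash
python3 ride.py c side 20
```

```text
measured 9.2 [0.4761356  0.12125386 0.20994046] [0.22185808 0.58425139 0.39203653]
err mm before [1.2491267  0.89601539]
side 9.2 th -5.956 pred -6.025 score 1.57
now 9.25 [0.47650072 0.12292609 0.20990982] w -1.0346668029534456
[[-4.0, 6.5, 0, 0], [-5.5, 8.0, 0, 0], [-7.0, 7.0, 0, 0], [-7.0, 6.5, 0, 0], [-8.0, 5.5, 0, 0], [-8.5, 4.5, 0, 0], [-8.5, 4.0, 0, 0], [-9.0, 3.0, 0, 0], [-9.5, 2.0, 0, 0], [-9.5, 1.0, 0, 0]]
[[-9.5, 0.0, 0, 0], [-9.0, -0.5, 0, 0], [-9.5, -2.0, 0, 0], [-9.0, -2.5, 0, 0], [-8.5, -3.5, 0, 0], [-8.0, -4.0, 0, 0], [-8.0, -5.0, 0, 0], [-7.0, -6.0, 0, 0], [-6.5, -6.0, 0, 0], [-6.0, -7.0, 0, 0]]
```

```bash
python3 - <<'E'
s=open('plan.py').read()
s=s.replace("I=.022\n","\n").replace("k=.0006/I","k=.0006/p[2]").replace("[L[0,1],-1.27])","[L[0,1],-1.27,.02],bounds=([-99,-3,.012],[99,0,.035]),x_scale=[1,1,.02])")
open('plan.py','w').write(s)
E
python3 - <<'E'
from plan import *
import json
L=json.load(open("log.json"));f=fit(L);print([(l[0],round(float(l[1]-f(l[0])),3)) for l in L],f.w)
t=9.25;print("w",(f(t+.1)-f(t))*10);q=observe()['position'][:2].copy();r=[]
for i in range(1,21):
    b=f(t+.1*i)+2.4;e=np.round((C+.095*np.array([np.cos(b),np.sin(b)])-q)*2000)/2;q=q+e/1000;r.append([float(-e[0]),float(e[1]),0,0])
print(r)
E
```

```text
[(4.55, -0.002), (4.65, -0.0), (4.75, 0.001), (5.0, 0.002), (7.1, 0.003), (7.15, -0.003), (9.2, 0.0)] -1.2803699835475886
w -0.9973397338452017
[[-2.0, 4.0, 0, 0], [-5.5, 8.0, 0, 0], [-6.5, 7.0, 0, 0], [-6.5, 6.5, 0, 0], [-7.5, 5.5, 0, 0], [-7.5, 5.0, 0, 0], [-8.5, 4.0, 0, 0], [-8.5, 3.5, 0, 0], [-8.5, 2.5, 0, 0], [-9.0, 1.5, 0, 0], [-9.0, 0.5, 0, 0], [-8.5, 0.0, 0, 0], [-9.0, -1.0, 0, 0], [-8.5, -1.5, 0, 0], [-8.5, -2.5, 0, 0], [-8.0, -3.0, 0, 0], [-8.0, -4.0, 0, 0], [-7.0, -4.5, 0, 0], [-7.0, -5.5, 0, 0], [-6.5, -5.5, 0, 0]]
```

Residuals are now about 3 mrad. I continue the ride.

Request:
send_rows(series=[[-3,5,0,0],[-4.5,7,0,0],[-6.5,7,0,0],[-6.5,6.5,0,0],[-7.5,5.5,0,0],[-7.5,5,0,0],[-8.5,4,0,0],[-8.5,3.5,0,0],[-8.5,2.5,0,0],[-9,1.5,0,0]])

```text
t: 10.25
position: [0.5465, 0.1682, 0.2099]
ee_rot: [[-1.0, -0.001, -0.0], [-0.001, 1.0, -0.0], [0.0, -0.0, -1.0]]
ft_force: [0.5, -0.6, -0.7]
finger_gap: -0.0
grip_force: 0.0
```

Request:
send_rows(series=[[-9,0.5,0,0],[-8.5,0,0,0],[-9,-1,0,0],[-8.5,-1.5,0,0],[-8.5,-2.5,0,0],[-8,-3,0,0],[-8,-4,0,0],[-7,-4.5,0,0],[-7,-5.5,0,0],[-6.5,-5.5,0,0]])

```text
t: 11.25
position: [0.6263, 0.1405, 0.2099]
ee_rot: [[-1.0, -0.001, -0.0], [-0.001, 1.0, -0.0], [0.0, -0.0, -1.0]]
ft_force: [-0.4, -0.5, 0.7]
finger_gap: -0.0003
grip_force: 0.0
```

```bash
python3 ride.py d side 20
```

```text
measured 11.25 [0.626329   0.14045209 0.20993688] [-0.40841675 -0.47327334  0.71053884]
err mm before [ 0.02014942 -2.78908172]
side 11.25 th -7.905 pred -7.9 score 1.6
now 11.3 [0.62713785 0.13887037 0.20984073] w -0.8915946740670044
[[-8.0, -5.5, 0, 0], [-4.5, -7.0, 0, 0], [-4.0, -7.5, 0, 0], [-3.5, -7.5, 0, 0], [-3.0, -7.5, 0, 0], [-2.0, -8.0, 0, 0], [-1.0, -8.5, 0, 0], [-1.0, -8.0, 0, 0], [0.5, -8.0, 0, 0], [0.5, -8.0, 0, 0]]
[[1.5, -8.0, 0, 0], [2.0, -7.5, 0, 0], [2.5, -7.5, 0, 0], [3.5, -7.0, 0, 0], [3.5, -7.0, 0, 0], [4.5, -6.5, 0, 0], [5.0, -6.0, 0, 0], [5.0, -5.5, 0, 0], [6.0, -5.0, 0, 0], [6.0, -5.0, 0, 0]]
```

Request:
send_rows(series=[[-7,-6,0,0],[-5.5,-6.5,0,0],[-4,-7.5,0,0],[-3.5,-7.5,0,0],[-3,-7.5,0,0],[-2,-8,0,0],[-1,-8.5,0,0],[-1,-8,0,0],[0.5,-8,0,0],[0.5,-8,0,0]])

```text
t: 12.3
position: [0.6518, 0.065, 0.21]
ee_rot: [[-1.0, -0.001, -0.0], [-0.001, 1.0, -0.0], [0.0, -0.0, -1.0]]
ft_force: [-1.1, 0.1, 0.4]
finger_gap: 0.0
grip_force: 0.0
```

Request:
send_rows(series=[[1.5,-8,0,0],[2,-7.5,0,0],[2.5,-7.5,0,0],[3.5,-7,0,0],[3.5,-7,0,0],[4.5,-6.5,0,0],[5,-6,0,0],[5,-5.5,0,0],[6,-5,0,0],[6,-5,0,0]])

```text
t: 13.3
position: [0.6119, 0.0003, 0.21]
ee_rot: [[-1.0, -0.001, -0.0], [-0.001, 1.0, 0.0], [0.0, 0.0, -1.0]]
ft_force: [0.2, 0.2, 0.1]
finger_gap: -0.0004
grip_force: 0.0
```

```bash
python3 ride.py e side 1
python3 - <<'E'
from plan import *
import json
f=fit(json.load(open("log.json")))
for t in np.arange(13.3,22,.4):
    a=(f(t)+np.pi)%(2*np.pi)-np.pi;k=C+.11*np.array([np.cos(a),np.sin(a)]);print(round(t,2),"knob",round(float(a),2),k.round(3),"w",round(float(f(t+.1)-f(t))*10,2))
E
```

```text
measured 13.3 [6.11904439e-01 3.43121390e-04 2.09997864e-01] [0.2317174  0.19870115 0.06972445]
err mm before [-1.90828658  1.735422  ]
side 13.3 th -9.655 pred -9.639 score 1.65
now 13.35 [ 0.61128001 -0.00096295  0.2101489 ] w -0.7967687929529177
[[8.0, -7.0, 0, 0]]
13.3 knob 2.91 [0.452 0.101] w -0.8
13.7 knob 2.6 [0.465 0.133] w -0.78
14.1 knob 2.29 [0.487 0.159] w -0.76
14.5 knob 1.99 [0.515 0.177] w -0.74
14.9 knob 1.69 [0.546 0.185] w -0.73
15.3 knob 1.4 [0.577 0.185] w -0.71
15.7 knob 1.12 [0.607 0.175] w -0.69
16.1 knob 0.85 [0.632 0.159] w -0.68
16.5 knob 0.58 [0.651 0.136] w -0.66
16.9 knob 0.32 [0.664 0.11 ] w -0.64
17.3 knob 0.06 [0.669 0.083] w -0.63
17.7 knob -0.19 [0.667 0.056] w -0.61
18.1 knob -0.43 [0.659 0.031] w -0.6
18.5 knob -0.66 [0.646 0.008] w -0.58
18.9 knob -0.89 [ 0.628 -0.01 ] w -0.56
19.3 knob -1.12 [ 0.607 -0.023] w -0.55
19.7 knob -1.33 [ 0.585 -0.031] w -0.53
20.1 knob -1.55 [ 0.562 -0.034] w -0.52
20.5 knob -1.75 [ 0.539 -0.032] w -0.51
20.9 knob -1.95 [ 0.518 -0.026] w -0.49
21.3 knob -2.15 [ 0.499 -0.016] w -0.48
21.7 knob -2.33 [ 0.483 -0.003] w -0.46
```

Request:
send_rows(series=[[-8,18,0,0],[-12,30,0,0],[-14,32,0,0],[-8,20,0,0],[-3,6,10,0],[0,0,20,0],[0,0,20,0],[0,0,13,0],[0,0,6,0],[0,0,0,0]])

```text
t: 14.35
position: [0.6568, 0.1062, 0.14]
ee_rot: [[-1.0, -0.001, -0.002], [-0.001, 1.0, -0.001], [0.002, -0.001, -1.0]]
ft_force: [0.5, 0.7, 0.5]
finger_gap: -0.0002
grip_force: 0.0
```

Request:
send_rows(series=[[0,0,0,0],[0,0,0,0],[0,0,0,0],[0,0,0,0],[0,0,0,0],[0,0,0,0]])

```text
t: 14.95
position: [0.6574, 0.1067, 0.1411]
ee_rot: [[-1.0, -0.001, 0.0], [-0.001, 1.0, 0.0], [-0.0, 0.0, -1.0]]
ft_force: [0.6, -0.2, -0.7]
finger_gap: 0.0003
grip_force: 0.0
```

```bash
python3 ride.py g side,scene 1
python3 - <<'E'
from plan import *
import json
f=fit(json.load(open("log.json")));s=observe();t=s['t']
ts=t+.01*np.arange(250);b=(f(ts)+np.pi)%(2*np.pi)-np.pi
t0=ts[np.argmin(abs(b-.67))];print("start",t0,"w",(f(t0+.1)-f(t0))*10,s['position'])
P=lambda a:C+[.003,-.0285]+.11*np.array([np.cos(a),np.sin(a)])
q=s['position'][:2].copy();a=.55
for w in [0,.3,.45]+[.5]*9+[.45,.4,.35,.3,.25,.2,.15,.1,.05,.03]:
    a-=w*.1;e=np.round((P(a)-q)*2000)/2;q=q+e/1000;print([float(-e[0]),float(e[1])],end=" ")
cv2.imwrite("pics/p3.png",cv2.resize(cv2.imread("pics/g0.png")[190:310,220:380],(800,600)))
E
```

```text
measured 14.95 [0.65735225 0.106678   0.14110204] [ 0.60060959 -0.2409996  -0.72163682]
err mm before [156.50054823 105.6030631 ]
side 14.95 th -10.926 pred -10.913 score 1.63
scene 15.0 th -10.953 pred -10.958 score 1.49
now 15.05 [0.65732038 0.10664175 0.14097406] w -0.722732701210802
[[167.0, -96.0, 0, 0]]
start 16.35 w -0.6677882055764428 [0.65732038 0.10664175 0.14097406]
[1.5, -1.5] [-1.5, -3.0] [-2.5, -4.0] [-2.5, -5.0] [-2.0, -5.0] [-2.0, -5.5] [-1.5, -5.0] [-1.5, -5.5] [-1.0, -5.5] [-1.0, -5.0] [-0.5, -5.5] [-0.0, -5.5] [-0.0, -5.0] [0.0, -4.5] [0.5, -4.0] [0.0, -3.0] [0.5, -3.0] [0.5, -2.0] [0.0, -1.5] [0.5, -1.5] [0.0, -0.5] [0.0, -0.0]
```

View pics/p3.png

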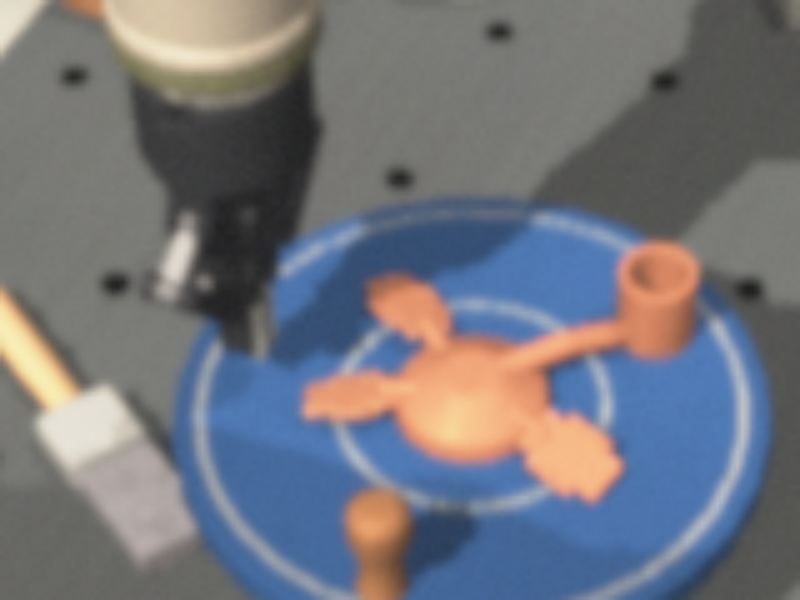

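The side view shows the fingers waiting at the rim, clear of the leaves, with the knob approaching at (380,520). I wait 1.3 s, then catch it softly.

Request:
send_rows(series=[[0,0,0,0],[0,0,0,0],[0,0,0,0],[0,0,0,0],[0,0,0,0],[0,0,0,0],[0,0,0,0],[0,0,0,0],[1,-1,0,0]])

```text
t: 15.95
position: [0.6563, 0.1058, 0.1409]
ee_rot: [[-1.0, -0.002, -0.0], [-0.002, 1.0, 0.0], [0.0, 0.0, -1.0]]
ft_force: [-0.5, 0.2, 0.1]
finger_gap: -0.0003
grip_force: 0.0
```

Request:
send_rows(series=[[0,0,0,0],[0,0,0,0],[0,0,0,0],[0,0,0,0],[-1.5,-3,0,0],[-2.5,-4,0,0],[-2.5,-5,0,0],[-2,-5,0,0],[-2,-5.5,0,0],[-1.5,-5,0,0]])

```text
t: 16.95
position: [0.6686, 0.0773, 0.1409]
ee_rot: [[-1.0, -0.001, -0.0], [-0.001, 1.0, -0.0], [0.0, -0.0, -1.0]]
ft_force: [0.0, 0.4, -0.2]
finger_gap: 0.0004
grip_force: 0.0
```

Request:
send_rows(series=[[-1.5,-5.5,0,0],[-1,-5.5,0,0],[-1,-5,0,0],[-0.5,-5.5,0,0],[0,-5.5,0,0],[0,-5,0,0],[0,-4.5,0,0],[0.5,-4,0,0],[0,-3.5,0,0],[0.5,-3,0,0]])

```text
t: 17.95
position: [0.6714, 0.0309, 0.141]
ee_rot: [[-1.0, -0.001, -0.0], [-0.001, 1.0, -0.0], [0.0, -0.0, -1.0]]
ft_force: [0.7, -0.2, -0.6]
finger_gap: 0.0
grip_force: 0.0
```

Request:
send_rows(series=[[0.5,-2.5,0,0],[0,-2,0,0],[0.5,-1.5,0,0],[0,-1,0,0],[0,-0.6,0,0],[0,-0.3,0,0],[0,0,0,0],[0,0,0,0],[0,0,0,0],[0,0,0,0]])

```text
t: 18.95
position: [0.6704, 0.0234, 0.141]
ee_rot: [[-1.0, -0.001, -0.0], [-0.001, 1.0, -0.0], [0.0, -0.0, -1.0]]
ft_force: [0.5, -0.1, 0.0]
finger_gap: 0.0003
grip_force: 0.0
```

Run:
```python
from h import *
for i in range(4):
    n=("side","scene")[i%2];s=observe();im=np.ascontiguousarray(grab_frame(n)[:,:,::-1]);cv2.imwrite(f"pics/s{i}.png",im)
    print(n,s['t'],s['position'],s['ft_force'],angle(im,camera_model(n),-.15,.6))
```

```text
side 18.95 [0.67041363 0.02335086 0.14096479] [ 0.51801249 -0.06678863  0.03051869] (-0.2617227647902212, 1.6062448024749756)
scene 19.0 [0.67042672 0.0233446  0.14096733] [ 0.26791778 -0.092165   -0.67029445] (-0.2632583585659441, 1.6177462339401245)
side 19.05 [0.6704242  0.02326914 0.14097494] [ 1.00903923  0.23060618 -0.30431897] (-0.2617242967992237, 1.608672022819519)
scene 19.1 [0.67041019 0.0232884  0.14095113] [ 0.69500382 -0.7280281   0.46111277] (-0.2632571651167392, 1.6209572553634644)
```

Request:
send_rows(series=[[0,0,0,0],[0,-2,0,0],[-1,-5,0,0],[-2,-10,0,0],[-2,-10,0,0],[0,-5,-10,0],[0,0,-25,0],[0,0,-30,0],[0,0,-15,0],[0,0,0,0]])

```text
t: 20.15
position: [0.6769, -0.0092, 0.2245]
ee_rot: [[-1.0, -0.001, 0.006], [-0.001, 1.0, 0.0], [-0.006, 0.0, -1.0]]
ft_force: [0.4, -0.4, -0.2]
finger_gap: -0.0002
grip_force: 0.0
```

Request:
send_rows(series=[[0,0,0,0],[0,0,0,0],[0,0,0,0],[0,0,0,0],[0,0,0,0],[0,0,0,0],[0,0,0,0],[0,0,0,0]])

```text
t: 20.95
position: [0.6755, -0.0087, 0.221]
ee_rot: [[-1.0, -0.001, -0.0], [-0.001, 1.0, -0.0], [0.0, -0.0, -1.0]]
ft_force: [0.1, 1.6, 0.0]
finger_gap: 0.0
grip_force: 0.0
```

Run:
```python
from h import *
for i in range(8):
    n=("side","scene")[i%2];s=observe();im=np.ascontiguousarray(grab_frame(n)[:,:,::-1]);cv2.imwrite(f"pics/u{i}.png",im)
    print(n,s['t'],s['position'],angle(im,camera_model(n),-.3,.6))
cv2.imwrite("pics/p4.png",np.hstack([cv2.resize(cv2.imread(f"pics/u{i}.png"),(400,300)) for i in(6,7)]))
```

```text
side 20.95 [ 0.67545661 -0.00872948  0.22099013] (-0.2594426825822851, 1.596408486366272)
scene 21.0 [ 0.67547131 -0.00870091  0.22099033] (-0.258824168611477, 1.609182357788086)
side 21.05 [ 0.67547223 -0.00871254  0.22100784] (-0.26017784403145816, 1.598029613494873)
scene 21.1 [ 0.67546197 -0.00871033  0.22101364] (-0.26082553636212424, 1.6086478233337402)
side 21.15 [ 0.67545758 -0.00872034  0.22100516] (-0.2601759899078277, 1.6030023097991943)
scene 21.2 [ 0.67546757 -0.00873025  0.2209741 ] (-0.2585626911518137, 1.6123933792114258)
side 21.25 [ 0.67547594 -0.00873063  0.22100126] (-0.2594408942883594, 1.5921235084533691)
scene 21.3 [ 0.67547066 -0.00872108  0.2209781 ] (-0.26046792777728983, 1.6144179105758667)
```

View pics/p4.png

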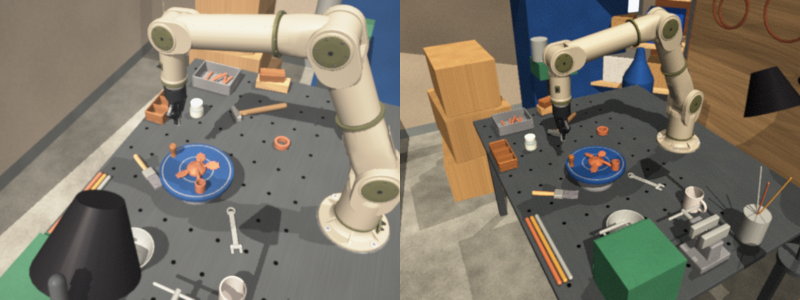

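Both views show the wheel at rest with the knob at -0.26 rad, the gripper clear above it, and the bystanders where they were. I hand in.

```bash
python3 -c "
from station import *
print(sign_off())"
```

```text
the job is handed in; nothing more can be done
None
```

The job is handed in: I set the wheel turning at about 1.27 rad/s (one turn in 5 s, the fast edge of your range), rode over the socket for about 7 s, then stopped it with the knob; it stands still and untouched, with no bystander visibly moved, though sign-off gave no verdict.

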